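Seat a tapered adapter in a swing-out bucket

TASK

Set the tapered black adapter into its matching sleeve in the metal swing bucket hanging in the grey stand, and press it gently down until it will go no further, so that sleeve and adapter are fully home. Then check that the loaded bucket rocks free: nudge it well over to one side (about 15 degrees or a little more) and let it swing back to hang level with the adapter still home. Leave everything else on the bench alone.

Things in the scene. Friction and masses are not known exactly. Their poses are not given: they have to be found in the camera images.
- adapter: tapered black plastic tube adapter with a grey knob, about 250 g, standing on its small foot; origin at the centre of its underside, z up its axis. Cone of radius 15 mm at z = 0, 27 mm at z = 50; flange of radius 34 mm from z = 52 to 58; upright grip knob of radius 11 mm from z = 58 to 92. Leave the two other black adapters: one straight-sided (58 mm across), one only 60 mm tall.
- stand: grey bench stand, fixed; origin under the centre of its 150 x 140 x 12 mm base plate (x, y), straight below the bucket. Two posts 26 mm (x) by 12 mm (y), 118 mm tall, stand 50 to 62 mm either side of the centre along y and carry the bucket's trunnion pins, 105 mm above the table.
- bucket_mouth (a point): centre of the aluminium bucket's mouth, level with its rim, 125 mm above the table. Bucket: outer radius 36 mm, wall 4 mm, 85 mm tall. z up the bucket's axis, y along the trunnion pins on which it swings, 20 mm below the rim. In it sits a grey conical sleeve, open at the top, that matches the adapter's taper and starts 2 to 21 mm proud of the rim.
- sleeve_seat (a point): point on the sleeve's axis where the adapter's origin lies once its cone fills the sleeve; moves with the sleeve, 50 mm below its rim; axes as bucket_mouth. The sleeve (joint sleeve, not measured: m above its stop) grips the bucket and takes about 8 N to push down, 3 to 17 mm, until it stops dead on packing of unknown height. It stays down. Over about 25 N does harm.
- bucket (a joint): swing of the bucket about the trunnion pins (y of bucket_mouth), rad; 0 hangs level, positive tips the mouth towards +x of the stand; stops at 0.7 either way. Once let go it swings back by its own weight. A newton or two sideways at the adapter's knob tips it.
- straight_adapter: black adapter with straight sides, radius 29 mm, flange radius 34 mm and grey knob, 92 mm tall; origin at the centre of its underside, z up; a bystander, leave alone
- small_adapter: small black adapter, flange radius 23 mm, 60 mm tall; origin at the centre of its underside, z up; a bystander, leave alone
Not all that is in view belongs to the job. What is shaped like the stand but green is not meant.

How it is judged (in metres and radians):
On the way, in this order (a step that is already met when the one before it is completed fails the run):
1. the adapter is home: its cone fills the sleeve (origin within 3 mm of sleeve_seat, square to 0.05 rad) and the sleeve is down to within 1.5 mm of its stop (value of joint sleeve below 0.0015 m and distance between adapter and sleeve_seat below 0.003 m and angle between the z axis of adapter and the z axis of sleeve_seat, either way round below 0.05 rad), for 0.2 s.
2. with the adapter home, the bucket is rocked over by more than 0.2 rad to either side ((value of joint bucket above 0.2 rad or value of joint bucket below -0.2 rad) and value of joint sleeve below 0.0025 m and distance between adapter and sleeve_seat below 0.005 m), for 0.05 s.
At the end, for the whole second after the job is handed in: The adapter fills the sleeve (its origin within 3 mm of sleeve_seat, square to 0.05 rad), the sleeve is down to within 1.5 mm of its stop, and the bucket hangs level within 0.08 rad, at rest and let go (all of step 1 and value of joint bucket between -0.08 and 0.08 rad and linear speed of adapter below 0.02 m/s); the robot touches nothing.
It fails at once if more than 42 N between the adapter and the bucket with its sleeve (summed over the contacts) (contact force between adapter and bucket above 42 N).
It fails at once if the bucket is pushed with more than 30 N by the gripper (contact force between the arm and bucket above 30 N).
It fails at once if a bystander is moved by more than 20 mm (distance of any of straight_adapter, small_adapter, reagent, jar, beaker, tube_rack, tube_block from where it was at the start of the episode above 0.02 m).
It also fails if it takes over 54 s, if anything falls off the work surface, if the arm or the gripper's body presses on something with over 40 N, if the wrist force passes 120 N, or if a joint passes its speed limit or range.

ROBOT

A 6-joint arm with a two-finger parallel gripper is mounted at the origin on the work surface. World frame = base frame: x ahead of the robot, y to its left, z up, the work surface at z = 0. Lengths are in mm, angles in rad, forces in N, time in s.
With the tool pointing down it reaches from about 350 to 775 mm from the base axis. Payload 7.3 kg.
Tool frame: the origin (TCP) lies at the very end of the fingers, on their centre line; the grasp point (between the pads) lies 19 mm behind it; z points along the fingers, y is the line along which they close (so a half turn about z gives the same grasp; the last joint's range is limited). The gripper opens to 92 mm and grips with 3 to 60 N. Pads are 19 mm wide; open, the fingers measure 130 mm over their backs; the gripper's body (75 mm by 190 mm) begins 47 mm behind the grasp point.
Start: joints at [-0.146, 0.342, 1.524, -0, 1.275, -0.146], TCP at [525.019, 0.019, 226.741] pointing down, gripper open.
Joint ranges: [-2.53, 2.53], [-0.77, 2.02], [0.04, 2.7], [-1, 4.14], [0.28, 2.66], [-3.11, 3.11]. Speed limits (rad/s): [2.57, 2.57, 3.14, 3.14, 3.14, 3.14].

INTERFACE

Orientations are given as [roll, pitch, yaw] about the fixed x, y, z axes, in that order (R = Rz(yaw) Ry(pitch) Rx(roll)).
In Python, from plant import bot gives the robot as it stands.
- The arm moves only by the tool jog_arm, never from a script. Its argument "targets" is a list of rows, each an object with "xyz": the shift along the tool's x, y, z as a fraction of full scale, a list of three; "spin": the turn about the tool's z as a fraction of full scale. In form: [{"xyz": [x, y, z], "spin": spin}, ...]. A call has exactly 10 rows; each row shifts and turns the commanded pose from where the row before left it, along the tool's axes as they then stand; what a row does not reach is not made up. Full scale, the value 1, is 80 mm for a shift and 0.1 rad for a turn. A row lasts 1/8 s, in which the tool goes at most 62.5 mm and 10.7 degrees, less where a joint would pass 70% of its speed; a pose out of reach is approached as far as the arm can. A call with a number of a shift or a turn outside -1 to 1 is refused whole. A call with a gripper value outside its range is refused whole. "gripper" is the opening in per cent of the stroke, from 0 (shut) to 100 (fully open), set as the call begins (left out, the last holds). The fingers move at their own pace and stop on an object; the grip force is fixed at half the most. Time passes only in rows, so rows that do not move let the fingers close, or fill a call up. It gives the time, the measured TCP pose, the force, the opening and the grip force at its end, in the units of the state.
- bot.get_obs(): the state, without advancing time (a new reading comes with each control period).
- bot.capture(name): name is "scene" or "side" or "wrist"; returns the picture (400x640x3 uint8, blue, green, red); there is no depth.
- bot.get_calibration(name): a dict with "vfov" (degrees; the focal length in pixels is half the picture's height over the tangent of half this angle, whatever the lens; pixels are square), "cx", "cy" (the principal point, pixels), "k1" (the pictures are not rectified: a ray, as slopes to the right and down, at radius r is drawn at 1 + k1 r^2 times it, then the intrinsics apply), "eye" and "rotation" of the camera in the world. Camera axes: x right, y down, z forward; pixel columns grow to the right and rows downward; lengths in mm; the calibration is good to about 2 mm. A picture is of the moment at which its call begins: read the wrist's pose just before it. get_calibration takes no time and is no camera call; for the wrist camera it gives the pose at the moment of the call.
- bot.close_job(): hands the job in; it is judged then, once.
The state is a dict: "time": time; "joint_positions": joint angles; "dq": joint speeds; "tau": joint torques, N m; "tool_pos": TCP position; "tcp_rot": TCP orientation; "contact_force": force on the tool from outside, world axes, zero at the start; "moment": the same for the moment, N m; "grip_width": finger opening in mm; "finger_force": force on a finger pad.
Only numpy, scipy, OpenCV 4.12 (cv2) and the standard library are available. Lean on these libraries where they do the work, as an engineer would, in place of code of your own. Each camera call takes 0.05 s, during which the arm holds its last target. There are 200 camera calls.

## Working session

There is one attempt and no reset: what is moved stays moved. The work goes in short steps, Python scripts to look and compute and a tool call to move; the robot and the scene stay as the last step left them, time stands still between calls to the robot, and variables do not carry over. Pictures are saved under pics/ and viewed, at most 10 in all, crops included, and the job is handed in when it is done.

Besides the shell and the picture viewer there is one more tool, called after "Emit:" by a JSON object that holds its "op" and its "data", one argument or row to a line. jog_arm: Moves the arm, as the interface text tells. Shift numbers are shares of 80 mm and turn numbers shares of 0.1 rad, none past 1 either way. Its arguments: {"type":"object","properties":{"targets":{"type":"array","items":{"type":"object","properties":{"xyz":{"type":"array","items":{"type":"number"}},"spin":{"type":"number"}}}},"gripper":{"type":"number"}},"required":["targets"]}

```bash
ls; mkdir -p pics; python3 - <<'E'
from plant import bot
import cv2
o=bot.get_obs();print(o)
for n in("scene","side","wrist"):
    print(n,bot.get_calibration(n)); cv2.imwrite(f"pics/{n}0.png",bot.capture(n))
E
```

```text
pics
{'time': 0.0, 'joint_positions': array([-1.45994869e-01,  3.42701524e-01,  1.52502219e+00, -2.68752272e-05,
        1.27540723e+00, -1.46002554e-01]), 'dq': array([ 0.00011859,  0.00032746,  0.00025831, -0.00067765,  0.00169772,
        0.00082142]), 'tau': array([ 7.61924657e-04, -4.31245601e+01, -2.44219762e+01,  7.17750052e-02,
        5.59406646e-02, -1.04314388e-04]), 'tool_pos': array([5.24586052e+02, 7.75536805e-02, 2.26054167e+02]), 'tcp_rot': array([-3.14006699e+00, -1.98372036e-04,  1.57081170e+00]), 'contact_force': array([ 0.43243131, -0.90634258, -1.16940962]), 'moment': array([0.02108469, 0.02410331, 0.02607994]), 'finger_force': 0.0, 'grip_width': 91.61400648720934}
scene {'vfov': 47.71447342808321, 'cx': 317.88954472039836, 'cy': 203.66113026512755, 'k1': -0.0950776912470844, 'eye': array([1125.31983914,  340.5999256 ,  752.85562572]), 'rotation': array([-2.24431585, -0.01996451,  2.05893716])}
side {'vfov': 43.94024449669575, 'cx': 324.6196588362441, 'cy': 201.7068853672437, 'k1': 0.02525768791417575, 'eye': array([245.99774644, 866.68031368, 741.58807845]), 'rotation': array([-2.1947738 ,  0.00507684, -2.96800028])}
wrist {'vfov': 59.712397794308536, 'cx': 318.2163944313615, 'cy': 196.0443460059189, 'k1': -0.012871231998019973, 'eye': array([524.64342421,  71.72933475, 384.43638332]), 'rotation': array([ 2.87211028e+00,  1.79221016e-03, -4.88833366e-04])}
```

View pics/scene0.png

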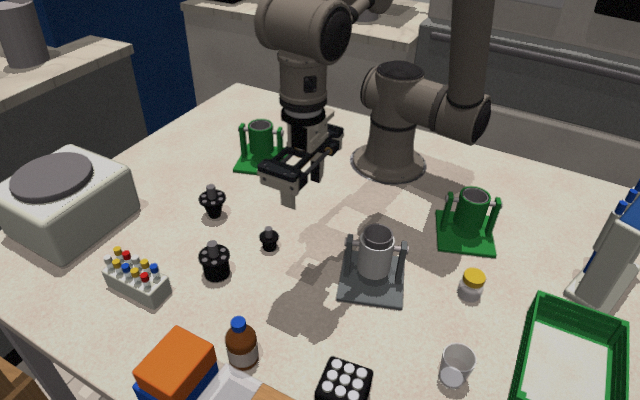

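View pics/side0.png

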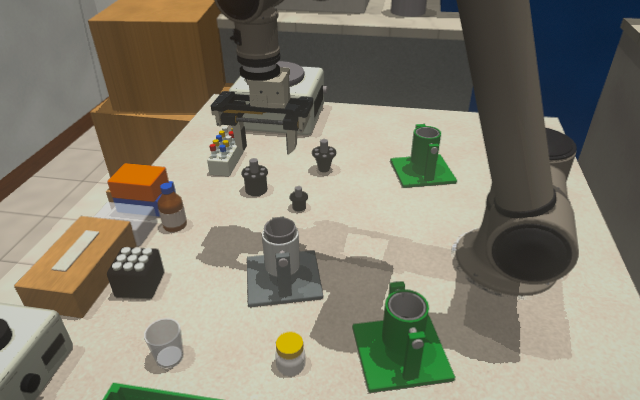

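View pics/wrist0.png

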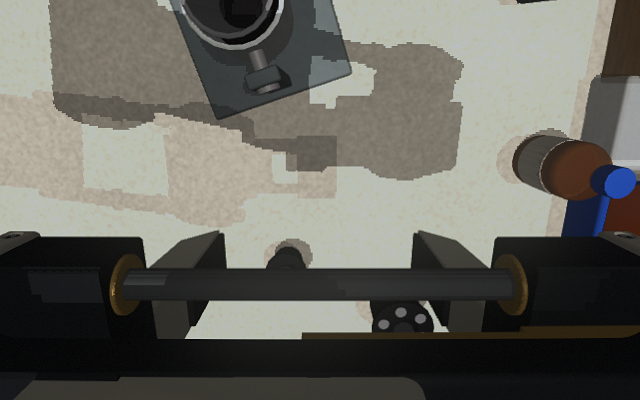

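Tapered adapter: scene (212,200), side (323,157); it is the one narrowing to its foot. The straight one is at scene (215,260) and the small one at (269,238). The grey stand is at scene (375,260), side (283,265). I'll zoom in on these for the measuring.

```bash
cat > h.py <<'E'
import numpy as np, cv2
from scipy.spatial.transform import Rotation as R
def cam(c):
    f=200/np.tan(np.radians(c["vfov"])/2)
    return f,R.from_euler('xyz',c["rotation"]).as_matrix(),np.array(c["eye"])
def ray(c,u,v):
    f,M,e=cam(c); d=np.array([(u-c["cx"])/f,(v-c["cy"])/f]); s=d.copy()
    for _ in range(20): s=d/(1+c["k1"]*(s@s))
    r=M@np.array([s[0],s[1],1]); return e,r/np.linalg.norm(r)
def plane(c,u,v,z):
    e,r=ray(c,u,v); return e+r*(z-e[2])/r[2]
def proj(c,P):
    f,M,e=cam(c); q=(np.atleast_2d(P)-e)@M; s=q[:,:2]/q[:,2:]
    s=s*(1+c["k1"]*(s**2).sum(1,keepdims=True)); return s*f+[c["cx"],c["cy"]]
def tri(a,b):
    (e1,r1),(e2,r2)=a,b; A=np.c_[r1,-r2]; t=np.linalg.lstsq(A,e2-e1,rcond=None)[0]
    p,q=e1+r1*t[0],e2+r2*t[1]; return (p+q)/2,np.linalg.norm(p-q)
E
python3 - <<'E'
import cv2,numpy as np
s=cv2.imread("pics/scene0.png");d=cv2.imread("pics/side0.png")
def cr(i,x,y,w,h,k): return cv2.resize(i[y:y+h,x:x+w],None,fx=k,fy=k,interpolation=cv2.INTER_CUBIC)
m=np.zeros((600,800,3),np.uint8)
m[:250,:250]=cr(s,187,175,50,50,5); m[:250,400:650]=cr(d,298,132,50,50,5)
m[250:,:400]=cr(s,330,218,100,88,4)[:350]; m[250:,400:]=cr(d,236,212,100,88,4)[:350]
cv2.imwrite("pics/m1.png",m)
E
```

```text
(no output)
```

View pics/m1.png

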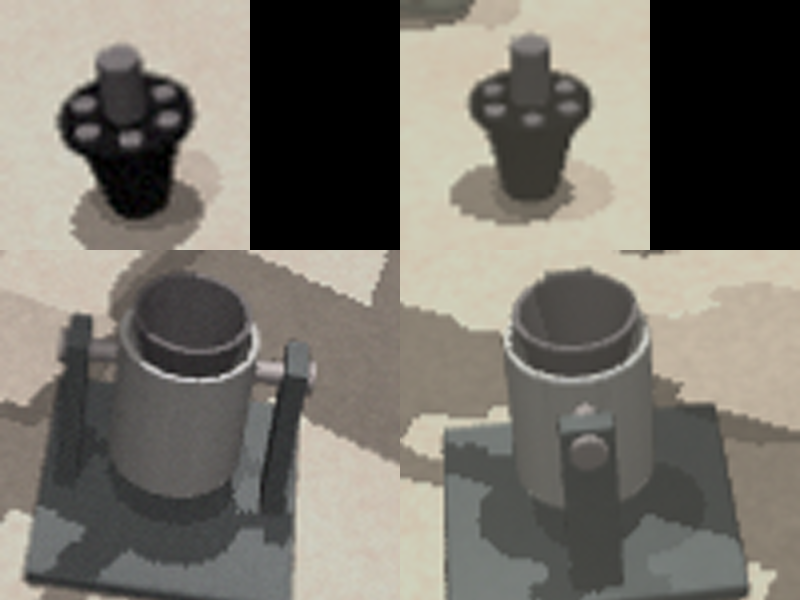

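The mosaic shows both objects clearly. The knob top centre is at scene (211,186), side (324,140.6). The sleeve rim centre is at scene (377.8,233.5), side (280.3,226.5). The post tops are at scene (350,237) and (404.5,243.5).

```bash
python3 - <<'E'
from plant import bot
from h import *
S=bot.get_calibration("scene");D=bot.get_calibration("side")
print("knob",tri(ray(S,211,186),ray(D,324,140.6)),plane(S,211,186,92),plane(D,324,140.6,92))
print("sleeve",tri(ray(S,377.75,233.5),ray(D,280.25,226.5)))
a=plane(S,350,237,118);b=plane(S,404.5,243.5,118);print(a,b,b-a,np.linalg.norm(b-a),(a+b)/2)
# base plate: grey-green mask corners at top plate z=12
for n,C,roi in(("scene",S,(325,225,420,310)),("side",D,(240,240,330,310))):
    i=cv2.imread(f"pics/{n}0.png"); print(n,i[roi[3]-12,(roi[0]+roi[2])//2])
for q in [(345+0,300)]:pass
# corners read from mosaic
c=[(S,26/4+330,578/4-62.5+218),(S,292/4+330,600/4-62.5+218),(S,52/4+330,495/4-62.5+218),
(D,44/4+236,430/4-62.5+212),(D,313/4+236,405/4-62.5+212),(D,347/4+236,590/4-62.5+212)]
for C,u,v in c: print(np.round([u,v],1),plane(C,u,v,12))
# expected circle extents of sleeve rim radius check
w=bot.get_calibration("wrist")
E
```

```text
knob (array([ 455.4020189 , -297.7762575 ,   92.69911431]), np.float64(0.8294973383893608)) [ 455.16135351 -297.9200642    92.        ] [ 455.60548548 -299.84028514   92.        ]
sleeve (array([464.67203916, 140.3742752 , 139.06984826]), np.float64(2.604584368963416))
[481.5653301   88.27797972 118.        ] [444.9758077  194.40953285 118.        ] [-36.58952239 106.13155313   0.        ] 112.26174646251577 [463.2705689  141.34375628 118.        ]
scene [115 112 113]
side [109 113 108]
[336.5 300. ] [563.37035653 102.8534987   12.        ]
[403.  305.5] [510.42335713 230.54415723  12.        ]
[343.  279.2] [504.75362527  89.83458417  12.        ]
[247. 257.] [556.03550144 100.56982625  12.        ]
[314.2 250.8] [415.22814941  56.01124604  12.        ]
[322.8 297. ] [372.38556337 188.88591174  12.        ]
```

Emit:
{"op": "jog_arm", "data": {
  "targets": [
    {"xyz": [-0.3,-0.1,0],"spin": 0},
    {"xyz": [-0.55,-0.1,0],"spin": 0},
    {"xyz": [-0.6,-0.1,0],"spin": 0},
    {"xyz": [-0.6,-0.1,0],"spin": 0},
    {"xyz": [-0.6,-0.1,0],"spin": 0},
    {"xyz": [-0.6,-0.1,0],"spin": 0},
    {"xyz": [-0.6,-0.1,0],"spin": 0},
    {"xyz": [-0.55,-0.1,0],"spin": 0},
    {"xyz": [-0.3,-0.07,0],"spin": 0},
    {"xyz": [0,0,0],"spin": 0}
  ],
  "gripper": 100
}}

```text
time: 1.4
tool_pos: [454.9, -376.8, 226.2]
tcp_rot: [-3.141, -0.001, 1.569]
contact_force: [0.9, 0.1, -0.8]
grip_width: 91.6
finger_force: 0.0
```

```bash
python3 - <<'E'
from plant import bot
from h import *
o=bot.get_obs();print(o['time'],o['tool_pos'],o['tcp_rot'])
W=bot.get_calibration("wrist");i=bot.capture("wrist")
S=bot.get_calibration("scene");D=bot.get_calibration("side")
print("straight",tri(ray(S,213,246),ray(D,255,162)))
print("small",tri(ray(S,269,230),ray(D,299,188)))
print("knob px",proj(W,[455.4,-298.5,92]),"foot",proj(W,[455.4,-298.5,0]),"flange",proj(W,[455.4,-298.5,58]))
cv2.imwrite("pics/w1.png",i)
E
```

```text
1.4 [ 454.86755084 -376.80128966  226.16619101] [-3.14109197e+00 -8.51368609e-04  1.56867833e+00]
straight (array([ 612.55433752, -170.03231394,   83.82883021]), np.float64(4.932315031844202))
small (array([ 486.16044399, -111.58583012,   56.76129572]), np.float64(5.525837557190904))
knob px [[319.16330448  91.48022015]] foot [[319.01682894  93.56479745]] flange [[319.09950311  92.3882035 ]]
```

View pics/w1.png

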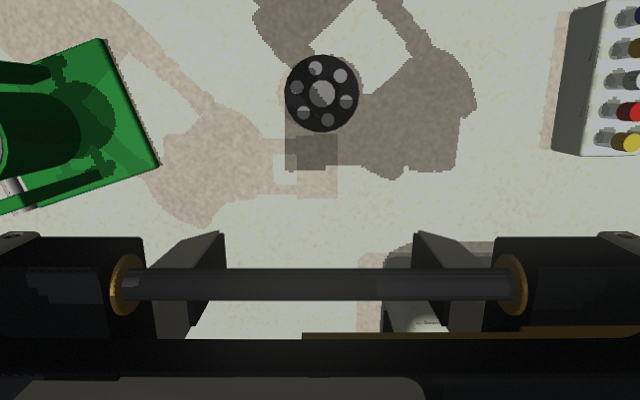

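The wrist view is nearly straight down on the adapter: flange centre about (322,94), knob the same. The surroundings are clear for the fingers; the nearest object, the green stand's plate, ends at u=158.

```bash
python3 - <<'E'
from plant import bot
from h import *
W=bot.get_calibration("wrist");i=cv2.imread("pics/w1.png")
sub=i[45:145,275:370]; m=(sub.max(2)<60).astype(np.uint8)
c=max(cv2.findContours(m,0,cv2.CHAIN_APPROX_NONE)[0],key=cv2.contourArea)
h=cv2.convexHull(c); print(m.sum(),cv2.boundingRect(h)); (x,y),r=cv2.minEnclosingCircle(h)
print(x+275,y+45,r); print(plane(W,x+275,y+45,58),plane(W,322,93,92), r*(W['eye'][2]-58)/cam(W)[0])
E
```

```text
3095 (10, 10, 74, 77)
320.97618865966797 93.0 38.63515090942383
[ 457.44241178 -297.70508688   58.        ] [ 458.0350376  -298.36725652   92.        ] 36.22776899673602
```

Emit:
{"op": "jog_arm", "data": {
  "targets": [
    {"xyz": [0.3,0.025,0],"spin": 0},
    {"xyz": [0.45,0,0],"spin": 0},
    {"xyz": [0.23,0,0.1],"spin": 0},
    {"xyz": [0,0,0.4],"spin": 0},
    {"xyz": [0,0,0.5],"spin": 0},
    {"xyz": [0,0,0.4],"spin": 0},
    {"xyz": [0,0,0.3],"spin": 0},
    {"xyz": [0,0,0.2],"spin": 0},
    {"xyz": [0,0,0.13],"spin": 0},
    {"xyz": [0,0,0],"spin": 0}
  ],
  "gripper": 100
}}

```text
time: 2.7
tool_pos: [457.5, -297.1, 64.2]
tcp_rot: [-3.141, -0.0, 1.571]
contact_force: [-1.7, -0.8, -0.1]
grip_width: 91.9
finger_force: 0.0
```

Emit:
{"op": "jog_arm", "data": {
  "targets": [
    {"xyz": [0,0,0],"spin": 0},
    {"xyz": [0,0,0],"spin": 0},
    {"xyz": [0,0,0],"spin": 0},
    {"xyz": [0,0,0],"spin": 0},
    {"xyz": [0,0,0],"spin": 0},
    {"xyz": [0,0,0],"spin": 0},
    {"xyz": [0,0,0],"spin": 0},
    {"xyz": [0,0,0],"spin": 0},
    {"xyz": [0,0,0],"spin": 0},
    {"xyz": [0,0,0],"spin": 0}
  ],
  "gripper": 0
}}

```text
time: 3.95
tool_pos: [457.5, -297.6, 64.3]
tcp_rot: [3.141, 0.0, 1.571]
contact_force: [-0.3, -0.3, -0.4]
grip_width: 21.4
finger_force: 30.0
```

Emit:
{"op": "jog_arm", "data": {
  "targets": [
    {"xyz": [0,0,-0.1],"spin": 0},
    {"xyz": [0,0,-0.3],"spin": 0},
    {"xyz": [0,0,-0.5],"spin": 0},
    {"xyz": [0,0,-0.5],"spin": 0},
    {"xyz": [0,0,-0.5],"spin": 0},
    {"xyz": [0.2,0,-0.3],"spin": 0},
    {"xyz": [0.4,0.02,0],"spin": 0},
    {"xyz": [0.5,0.02,0],"spin": 0},
    {"xyz": [0.5,0.02,0],"spin": 0},
    {"xyz": [0.5,0.02,0],"spin": 0}
  ],
  "gripper": 0
}}

```text
time: 5.2
tool_pos: [463.4, -128.2, 240.6]
tcp_rot: [-3.141, -0.0, 1.571]
contact_force: [1.2, 0.8, -2.7]
grip_width: 21.2
finger_force: 30.0
```

Emit:
{"op": "jog_arm", "data": {
  "targets": [
    {"xyz": [0.5,0,0],"spin": 0},
    {"xyz": [0.5,0,0],"spin": 0},
    {"xyz": [0.5,0,0],"spin": 0},
    {"xyz": [0.4,0,0],"spin": 0},
    {"xyz": [0.3,0,0],"spin": 0},
    {"xyz": [0.2,0,0],"spin": 0},
    {"xyz": [0.02,0,0],"spin": 0},
    {"xyz": [0,0,0],"spin": 0},
    {"xyz": [0,0,0],"spin": 0},
    {"xyz": [0,0,0],"spin": 0}
  ],
  "gripper": 0
}}

```text
time: 6.45
tool_pos: [463.9, 63.4, 240.3]
tcp_rot: [-3.142, 0.0, 1.57]
contact_force: [0.1, -0.9, -2.8]
grip_width: 21.2
finger_force: 30.0
```

```bash
python3 - <<'E'
from plant import bot
from h import *
o=bot.get_obs();print(o['time'],o['tool_pos'],o['tcp_rot'],o['contact_force'])
W=bot.get_calibration("wrist");i=bot.capture("wrist")
print(W)
for z in (125,139): print(proj(W,[464.5,141.5,z]))
cv2.imwrite("pics/w2.png",i); cv2.imwrite("pics/s2.png",bot.capture("scene")); cv2.imwrite("pics/d2.png",bot.capture("side"))
E
```

```text
6.45 [463.86615661  63.42106591 240.30159913] [-3.14158078e+00  1.17786464e-04  1.56980863e+00] [ 0.07919717 -0.86275267 -2.82865605]
{'vfov': 59.712397794308536, 'cx': 318.2163944313615, 'cy': 196.0443460059189, 'k1': -0.012871231998019973, 'eye': array([463.72389769, 135.13836651, 398.60491929]), 'rotation': array([ 2.87179726e+00,  4.40017549e-04, -1.45809104e-03])}
[[319.39484699  91.03548822]]
[[319.45019262  90.56051381]]
```

View pics/w2.png

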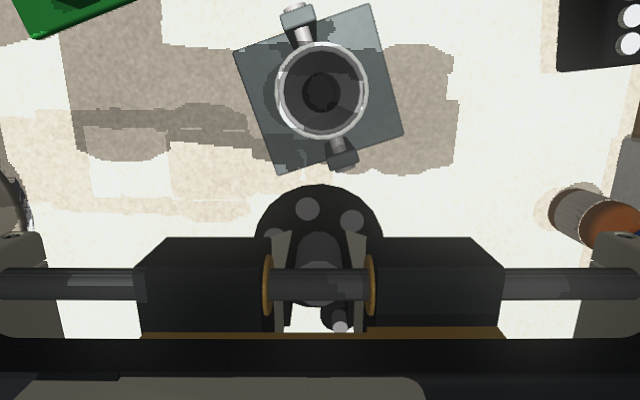

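The wrist view shows the bucket's bright rim at about (321.5,90), and the held adapter's flange arc with its top at (320,185). I'll fit both circles in the same view.

```bash
python3 - <<'E'
from plant import bot
from h import *
from scipy.optimize import least_squares
W=bot.get_calibration("wrist");i=cv2.imread("pics/w2.png");g=i.astype(int)
def fit(pts,z,r0=None):
    P=np.array([plane(W,u,v,z)[:2] for u,v in pts])
    f=(lambda p:np.hypot(*(P-p[:2]).T)-(p[2] if r0 is None else r0))
    s=least_squares(f,[*P.mean(0),40],loss='soft_l1');return s.x,np.abs(f(s.x)).mean()
# flange: dark arc edge, first dark pixel from above in columns
F=[]
for u in range(268,376,4):
    col=i[170:236,u].max(1); k=np.where(col<60)[0]
    if len(k): F.append((u,170+k[0]-.5))
print("flange",fit(F,240.3-64.2+58),fit(F,234.1,34.))
# rim: radial scan for brightest ring pixel outward from centre
m=g.min(2); pts=[];inn=[]
for a in np.radians(range(0,360,5)):
    r=np.arange(30,56,.5);u=321.5+r*np.cos(a);v=90+r*np.sin(a)
    p=cv2.remap(m.astype(np.float32),u.astype(np.float32)[None],v.astype(np.float32)[None],1)[0]
    k=np.argmax(p[(r<51)]); pts.append((u[k],v[k]))
print("rim",fit(pts,125)); 
# sleeve cavity bottom/dark hole
d=(i[70:112,300:345].max(2)<50).astype(np.uint8);c=max(cv2.findContours(d,0,1)[0],key=cv2.contourArea);(x,y),r=cv2.minEnclosingCircle(c);print("hole",x+300,y+70,r,[plane(W,x+300,y+70,z)[:2] for z in(60,89)])
# plate corners
for u,v in((233,51),(371,3),(404,134),(278,175)): print(plane(W,u,v,12))
cv2.imwrite("pics/w2c.png",cv2.resize(i[0:180,220:420],None,fx=4,fy=3.3)) 
E
```

```text
flange (array([463.53056584,  63.33987561,  32.56116776]), np.float64(0.45692686200677696)) (array([463.46797563,  61.73234324,  40.        ]), np.float64(0.531013013409519))
rim (array([465.84330289, 141.8965219 ,  33.7155859 ]), np.float64(0.4582278585759124))
hole 322.0 85.37804889678955 26.84193992614746 [array([467.04925412, 148.35921016]), array([466.75890975, 147.25133275])]
[375.32864737 184.41726627  12.        ]
[516.48870257 229.17637387  12.        ]
[557.69176218  99.15822208  12.        ]
[417.87355509  53.30848714  12.        ]
```

Emit:
{"op": "jog_arm", "data": {
  "targets": [
    {"xyz": [0.2,0.025,0],"spin": 0},
    {"xyz": [0.35,0,0],"spin": 0},
    {"xyz": [0.3,0,0],"spin": 0},
    {"xyz": [0.14,0,0],"spin": 0},
    {"xyz": [0,0,0.1],"spin": 0},
    {"xyz": [0,0,0.2],"spin": 0},
    {"xyz": [0,0,0.25],"spin": 0},
    {"xyz": [0,0,0.2],"spin": 0},
    {"xyz": [0,0,0.1],"spin": 0},
    {"xyz": [0,0,0],"spin": 0}
  ],
  "gripper": 0
}}

```text
time: 7.85
tool_pos: [465.6, 142.8, 171.9]
tcp_rot: [-3.141, 0.0, 1.57]
contact_force: [0.3, -0.1, -2.1]
grip_width: 21.3
finger_force: 30.0
```

```bash
python3 - <<'E'
from plant import bot
from h import *
o=bot.get_obs();print(o['time'],o['tool_pos'],o['contact_force'],o['moment'])
m=np.hstack([cv2.resize(bot.capture("scene")[130:300,320:440],(400,567)),cv2.resize(bot.capture("side")[140:300,225:340],(400,567))])
cv2.imwrite("pics/m3.png",m)
E
```

```text
7.85 [465.60934651 142.77405987 171.8624446 ] [ 0.2661061  -0.09173124 -2.05691597] [ 0.08232197 -0.05366825  0.00146401]
```

View pics/m3.png

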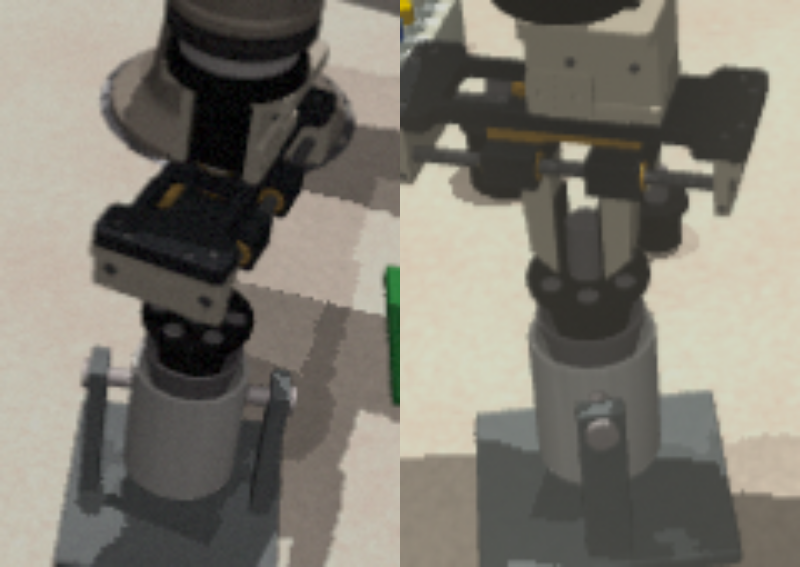

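Both views show the cone entering the sleeve and well centred, with the flange still about 20 mm above the sleeve rim. Next I descend slowly.

Emit:
{"op": "jog_arm", "data": {
  "targets": [
    {"xyz": [0,0,0.03],"spin": 0},
    {"xyz": [0,0,0.03],"spin": 0},
    {"xyz": [0,0,0.03],"spin": 0},
    {"xyz": [0,0,0.02],"spin": 0},
    {"xyz": [0,0,0.02],"spin": 0},
    {"xyz": [0,0,0],"spin": 0},
    {"xyz": [0,0,0],"spin": 0},
    {"xyz": [0,0,0],"spin": 0},
    {"xyz": [0,0,0],"spin": 0},
    {"xyz": [0,0,0],"spin": 0}
  ],
  "gripper": 0
}}

```text
time: 9.2
tool_pos: [465.8, 143.2, 162.0]
tcp_rot: [3.141, -0.0, 1.571]
contact_force: [0.6, -0.5, -2.3]
grip_width: 21.5
finger_force: 30.0
```

Emit:
{"op": "jog_arm", "data": {
  "targets": [
    {"xyz": [0,0,0.01],"spin": 0},
    {"xyz": [0,0,0.01],"spin": 0},
    {"xyz": [0,0,0.01],"spin": 0},
    {"xyz": [0,0,0.01],"spin": 0},
    {"xyz": [0,0,0],"spin": 0},
    {"xyz": [0,0,0],"spin": 0},
    {"xyz": [0,0,0],"spin": 0},
    {"xyz": [0,0,0],"spin": 0},
    {"xyz": [0,0,0],"spin": 0},
    {"xyz": [0,0,0],"spin": 0}
  ],
  "gripper": 0
}}

```text
time: 10.45
tool_pos: [465.8, 143.2, 158.8]
tcp_rot: [3.141, 0.0, 1.571]
contact_force: [-0.1, 0.4, -2.4]
grip_width: 21.0
finger_force: 30.0
```

Emit:
{"op": "jog_arm", "data": {
  "targets": [
    {"xyz": [0,0,0.01],"spin": 0},
    {"xyz": [0,0,0.01],"spin": 0},
    {"xyz": [0,0,0.01],"spin": 0},
    {"xyz": [0,0,0.01],"spin": 0},
    {"xyz": [0,0,0],"spin": 0},
    {"xyz": [0,0,0],"spin": 0},
    {"xyz": [0,0,0],"spin": 0},
    {"xyz": [0,0,0],"spin": 0},
    {"xyz": [0,0,0],"spin": 0},
    {"xyz": [0,0,0],"spin": 0}
  ],
  "gripper": 0
}}

```text
time: 11.7
tool_pos: [465.8, 143.2, 155.5]
tcp_rot: [3.141, 0.0, 1.571]
contact_force: [0.5, -0.3, -3.1]
grip_width: 21.5
finger_force: 30.0
```

Emit:
{"op": "jog_arm", "data": {
  "targets": [
    {"xyz": [0,0,0.01],"spin": 0},
    {"xyz": [0,0,0.01],"spin": 0},
    {"xyz": [0,0,0.01],"spin": 0},
    {"xyz": [0,0,0],"spin": 0},
    {"xyz": [0,0,0],"spin": 0},
    {"xyz": [0,0,0],"spin": 0},
    {"xyz": [0,0,0],"spin": 0},
    {"xyz": [0,0,0],"spin": 0},
    {"xyz": [0,0,0],"spin": 0},
    {"xyz": [0,0,0],"spin": 0}
  ],
  "gripper": 0
}}

```text
time: 12.95
tool_pos: [466.0, 143.2, 153.2]
tcp_rot: [3.141, -0.0, 1.571]
contact_force: [1.4, 0.4, 4.5]
grip_width: 21.2
finger_force: 30.0
```

Emit:
{"op": "jog_arm", "data": {
  "targets": [
    {"xyz": [0,0,0.01],"spin": 0},
    {"xyz": [0,0,0.01],"spin": 0},
    {"xyz": [0,0,0],"spin": 0},
    {"xyz": [0,0,0],"spin": 0},
    {"xyz": [0,0,0],"spin": 0},
    {"xyz": [0,0,0],"spin": 0},
    {"xyz": [0,0,0],"spin": 0},
    {"xyz": [0,0,0],"spin": 0},
    {"xyz": [0,0,0],"spin": 0},
    {"xyz": [0,0,0],"spin": 0}
  ],
  "gripper": 0
}}

```text
time: 14.2
tool_pos: [465.8, 143.2, 151.5]
tcp_rot: [3.141, 0.0, 1.571]
contact_force: [2.5, 0.9, 0.8]
grip_width: 21.5
finger_force: 30.0
```

Emit:
{"op": "jog_arm", "data": {
  "targets": [
    {"xyz": [0,0,0],"spin": 0},
    {"xyz": [0,0,0],"spin": 0},
    {"xyz": [0,0,0],"spin": 0},
    {"xyz": [0,0,0],"spin": 0},
    {"xyz": [0,0,0],"spin": 0},
    {"xyz": [0,0,0.002],"spin": 0},
    {"xyz": [0,0,0.002],"spin": 0},
    {"xyz": [0,0,0.002],"spin": 0},
    {"xyz": [0,0,0.002],"spin": 0},
    {"xyz": [0,0,0.002],"spin": 0}
  ],
  "gripper": 0
}}

```text
time: 15.45
tool_pos: [465.9, 143.2, 150.9]
tcp_rot: [3.141, 0.0, 1.571]
contact_force: [0.6, -0.0, 5.8]
grip_width: 21.1
finger_force: 30.0
```

Emit:
{"op": "jog_arm", "data": {
  "targets": [
    {"xyz": [0,0,0.001],"spin": 0},
    {"xyz": [0,0,0.001],"spin": 0},
    {"xyz": [0,0,0.001],"spin": 0},
    {"xyz": [0,0,0.001],"spin": 0},
    {"xyz": [0,0,0.001],"spin": 0},
    {"xyz": [0,0,0.001],"spin": 0},
    {"xyz": [0,0,0.001],"spin": 0},
    {"xyz": [0,0,0.001],"spin": 0},
    {"xyz": [0,0,0.001],"spin": 0},
    {"xyz": [0,0,0.001],"spin": 0}
  ],
  "gripper": 0
}}

```text
time: 16.7
tool_pos: [465.9, 143.2, 150.0]
tcp_rot: [3.141, 0.0, 1.571]
contact_force: [2.3, 0.2, 4.3]
grip_width: 21.8
finger_force: 30.0
```

Emit:
{"op": "jog_arm", "data": {
  "targets": [
    {"xyz": [0,0,0.001],"spin": 0},
    {"xyz": [0,0,0.001],"spin": 0},
    {"xyz": [0,0,0.001],"spin": 0},
    {"xyz": [0,0,0.001],"spin": 0},
    {"xyz": [0,0,0.001],"spin": 0},
    {"xyz": [0,0,0.001],"spin": 0},
    {"xyz": [0,0,0.001],"spin": 0},
    {"xyz": [0,0,0.001],"spin": 0},
    {"xyz": [0,0,0.001],"spin": 0},
    {"xyz": [0,0,0.001],"spin": 0}
  ],
  "gripper": 0
}}

```text
time: 17.95
tool_pos: [465.8, 143.2, 149.1]
tcp_rot: [3.141, 0.0, 1.571]
contact_force: [1.9, 1.1, 3.7]
grip_width: 21.1
finger_force: 30.0
```

Emit:
{"op": "jog_arm", "data": {
  "targets": [
    {"xyz": [0,0,0.001],"spin": 0},
    {"xyz": [0,0,0.001],"spin": 0},
    {"xyz": [0,0,0.001],"spin": 0},
    {"xyz": [0,0,0.001],"spin": 0},
    {"xyz": [0,0,0.001],"spin": 0},
    {"xyz": [0,0,0.001],"spin": 0},
    {"xyz": [0,0,0.001],"spin": 0},
    {"xyz": [0,0,0.001],"spin": 0},
    {"xyz": [0,0,0.002],"spin": 0},
    {"xyz": [0,0,0.002],"spin": 0}
  ],
  "gripper": 0
}}

```text
time: 19.2
tool_pos: [465.8, 143.2, 148.2]
tcp_rot: [3.142, 0.0, 1.571]
contact_force: [1.7, 1.1, 4.1]
grip_width: 21.1
finger_force: 30.0
```

Emit:
{"op": "jog_arm", "data": {
  "targets": [
    {"xyz": [0,0,0.002],"spin": 0},
    {"xyz": [0,0,0.002],"spin": 0},
    {"xyz": [0,0,0.002],"spin": 0},
    {"xyz": [0,0,0.001],"spin": 0},
    {"xyz": [0,0,0.001],"spin": 0},
    {"xyz": [0,0,0.001],"spin": 0},
    {"xyz": [0,0,0.001],"spin": 0},
    {"xyz": [0,0,0.001],"spin": 0},
    {"xyz": [0,0,0.001],"spin": 0},
    {"xyz": [0,0,0.001],"spin": 0}
  ],
  "gripper": 0
}}

```text
time: 20.45
tool_pos: [465.8, 143.2, 147.1]
tcp_rot: [3.141, 0.0, 1.571]
contact_force: [2.1, 2.2, 4.5]
grip_width: 21.2
finger_force: 30.0
```

Emit:
{"op": "jog_arm", "data": {
  "targets": [
    {"xyz": [0,0,0.002],"spin": 0},
    {"xyz": [0,0,0.002],"spin": 0},
    {"xyz": [0,0,0.002],"spin": 0},
    {"xyz": [0,0,0.001],"spin": 0},
    {"xyz": [0,0,0.001],"spin": 0},
    {"xyz": [0,0,0.001],"spin": 0},
    {"xyz": [0,0,0.001],"spin": 0},
    {"xyz": [0,0,0.001],"spin": 0},
    {"xyz": [0,0,0.001],"spin": 0},
    {"xyz": [0,0,0.001],"spin": 0}
  ],
  "gripper": 0
}}

```text
time: 21.7
tool_pos: [465.8, 143.2, 146.1]
tcp_rot: [3.141, 0.0, 1.571]
contact_force: [1.7, 0.0, 5.4]
grip_width: 21.3
finger_force: 30.0
```

Emit:
{"op": "jog_arm", "data": {
  "targets": [
    {"xyz": [0,0,0.002],"spin": 0},
    {"xyz": [0,0,0.002],"spin": 0},
    {"xyz": [0,0,0.002],"spin": 0},
    {"xyz": [0,0,0.001],"spin": 0},
    {"xyz": [0,0,0.001],"spin": 0},
    {"xyz": [0,0,0.001],"spin": 0},
    {"xyz": [0,0,0.001],"spin": 0},
    {"xyz": [0,0,0.001],"spin": 0},
    {"xyz": [0,0,0.001],"spin": 0},
    {"xyz": [0,0,0.001],"spin": 0}
  ],
  "gripper": 0
}}

```text
time: 22.95
tool_pos: [465.8, 143.3, 145.0]
tcp_rot: [3.142, 0.0, 1.571]
contact_force: [1.2, 0.6, 5.7]
grip_width: 21.5
finger_force: 30.0
```

Emit:
{"op": "jog_arm", "data": {
  "targets": [
    {"xyz": [0,0,0.002],"spin": 0},
    {"xyz": [0,0,0.002],"spin": 0},
    {"xyz": [0,0,0.002],"spin": 0},
    {"xyz": [0,0,0.001],"spin": 0},
    {"xyz": [0,0,0.001],"spin": 0},
    {"xyz": [0,0,0.001],"spin": 0},
    {"xyz": [0,0,0.001],"spin": 0},
    {"xyz": [0,0,0.001],"spin": 0},
    {"xyz": [0,0,0.001],"spin": 0},
    {"xyz": [0,0,0.001],"spin": 0}
  ],
  "gripper": 0
}}

```text
time: 24.2
tool_pos: [465.8, 143.2, 144.0]
tcp_rot: [3.141, 0.0, 1.571]
contact_force: [1.8, 0.9, 5.3]
grip_width: 21.5
finger_force: 30.0
```

Emit:
{"op": "jog_arm", "data": {
  "targets": [
    {"xyz": [0,0,0.002],"spin": 0},
    {"xyz": [0,0,0.002],"spin": 0},
    {"xyz": [0,0,0.002],"spin": 0},
    {"xyz": [0,0,0.001],"spin": 0},
    {"xyz": [0,0,0.001],"spin": 0},
    {"xyz": [0,0,0.001],"spin": 0},
    {"xyz": [0,0,0.001],"spin": 0},
    {"xyz": [0,0,0.001],"spin": 0},
    {"xyz": [0,0,0.001],"spin": 0},
    {"xyz": [0,0,0.001],"spin": 0}
  ],
  "gripper": 0
}}

```text
time: 25.45
tool_pos: [465.8, 143.2, 143.0]
tcp_rot: [3.141, 0.0, 1.571]
contact_force: [2.4, 0.7, 5.1]
grip_width: 21.6
finger_force: 30.0
```

Emit:
{"op": "jog_arm", "data": {
  "targets": [
    {"xyz": [0,0,0.002],"spin": 0},
    {"xyz": [0,0,0.002],"spin": 0},
    {"xyz": [0,0,0.002],"spin": 0},
    {"xyz": [0,0,0.001],"spin": 0},
    {"xyz": [0,0,0.001],"spin": 0},
    {"xyz": [0,0,0.001],"spin": 0},
    {"xyz": [0,0,0.001],"spin": 0},
    {"xyz": [0,0,0.001],"spin": 0},
    {"xyz": [0,0,0.001],"spin": 0},
    {"xyz": [0,0,0.001],"spin": 0}
  ],
  "gripper": 0
}}

```text
time: 26.7
tool_pos: [465.9, 143.2, 142.0]
tcp_rot: [3.141, 0.0, 1.571]
contact_force: [2.0, 1.3, 5.3]
grip_width: 21.2
finger_force: 30.0
```

Emit:
{"op": "jog_arm", "data": {
  "targets": [
    {"xyz": [0,0,0.002],"spin": 0},
    {"xyz": [0,0,0.002],"spin": 0},
    {"xyz": [0,0,0.002],"spin": 0},
    {"xyz": [0,0,0.001],"spin": 0},
    {"xyz": [0,0,0.001],"spin": 0},
    {"xyz": [0,0,0.001],"spin": 0},
    {"xyz": [0,0,0.001],"spin": 0},
    {"xyz": [0,0,0.001],"spin": 0},
    {"xyz": [0,0,0.001],"spin": 0},
    {"xyz": [0,0,0.001],"spin": 0}
  ],
  "gripper": 0
}}

```text
time: 27.95
tool_pos: [465.8, 143.2, 140.9]
tcp_rot: [3.141, -0.0, 1.571]
contact_force: [2.2, 0.6, 4.5]
grip_width: 21.2
finger_force: 30.0
```

Emit:
{"op": "jog_arm", "data": {
  "targets": [
    {"xyz": [0,0,0.002],"spin": 0},
    {"xyz": [0,0,0.002],"spin": 0},
    {"xyz": [0,0,0.002],"spin": 0},
    {"xyz": [0,0,0.001],"spin": 0},
    {"xyz": [0,0,0.001],"spin": 0},
    {"xyz": [0,0,0.001],"spin": 0},
    {"xyz": [0,0,0.001],"spin": 0},
    {"xyz": [0,0,0.001],"spin": 0},
    {"xyz": [0,0,0.001],"spin": 0},
    {"xyz": [0,0,0.001],"spin": 0}
  ],
  "gripper": 0
}}

```text
time: 29.2
tool_pos: [465.8, 143.2, 139.9]
tcp_rot: [3.142, 0.0, 1.571]
contact_force: [1.0, 1.0, 4.9]
grip_width: 21.2
finger_force: 30.0
```

Emit:
{"op": "jog_arm", "data": {
  "targets": [
    {"xyz": [0,0,0.002],"spin": 0},
    {"xyz": [0,0,0.002],"spin": 0},
    {"xyz": [0,0,0.002],"spin": 0},
    {"xyz": [0,0,0.001],"spin": 0},
    {"xyz": [0,0,0.001],"spin": 0},
    {"xyz": [0,0,0.001],"spin": 0},
    {"xyz": [0,0,0.001],"spin": 0},
    {"xyz": [0,0,0.001],"spin": 0},
    {"xyz": [0,0,0.001],"spin": 0},
    {"xyz": [0,0,0.001],"spin": 0}
  ],
  "gripper": 0
}}

```text
time: 30.45
tool_pos: [465.9, 143.2, 139.0]
tcp_rot: [3.141, -0.0, 1.571]
contact_force: [2.7, 1.1, 6.9]
grip_width: 21.6
finger_force: 30.0
```

Emit:
{"op": "jog_arm", "data": {
  "targets": [
    {"xyz": [0,0,0.001],"spin": 0},
    {"xyz": [0,0,0.001],"spin": 0},
    {"xyz": [0,0,0.001],"spin": 0},
    {"xyz": [0,0,0.001],"spin": 0},
    {"xyz": [0,0,0.001],"spin": 0},
    {"xyz": [0,0,0.001],"spin": 0},
    {"xyz": [0,0,0],"spin": 0},
    {"xyz": [0,0,0],"spin": 0},
    {"xyz": [0,0,0],"spin": 0},
    {"xyz": [0,0,0],"spin": 0}
  ],
  "gripper": 0
}}

```text
time: 31.7
tool_pos: [465.9, 143.3, 138.9]
tcp_rot: [3.141, -0.0, 1.571]
contact_force: [1.1, 1.4, 8.9]
grip_width: 21.3
finger_force: 30.0
```

Emit:
{"op": "jog_arm", "data": {
  "targets": [
    {"xyz": [0,0,0.001],"spin": 0},
    {"xyz": [0,0,0.001],"spin": 0},
    {"xyz": [0,0,0.001],"spin": 0},
    {"xyz": [0,0,0.001],"spin": 0},
    {"xyz": [0,0,0.001],"spin": 0},
    {"xyz": [0,0,0],"spin": 0},
    {"xyz": [0,0,0],"spin": 0},
    {"xyz": [0,0,0],"spin": 0},
    {"xyz": [0,0,0],"spin": 0},
    {"xyz": [0,0,0],"spin": 0}
  ],
  "gripper": 0
}}

```text
time: 32.95
tool_pos: [466.0, 143.3, 138.8]
tcp_rot: [3.141, -0.0, 1.571]
contact_force: [0.7, 0.9, 11.8]
grip_width: 21.4
finger_force: 30.0
```

Emit:
{"op": "jog_arm", "data": {
  "targets": [
    {"xyz": [0,0,0],"spin": 0},
    {"xyz": [0,0,0],"spin": 0},
    {"xyz": [0,0,0],"spin": 0},
    {"xyz": [0,0,0],"spin": 0},
    {"xyz": [0,0,0],"spin": 0},
    {"xyz": [0,0,-0.05],"spin": 0},
    {"xyz": [0,0,-0.06],"spin": 0},
    {"xyz": [0,0,-0.05],"spin": 0},
    {"xyz": [0,0,0],"spin": 0},
    {"xyz": [0,0,0],"spin": 0}
  ],
  "gripper": 50
}}

```text
time: 34.2
tool_pos: [465.8, 143.2, 150.7]
tcp_rot: [3.142, 0.0, 1.571]
contact_force: [-0.7, 0.1, -1.1]
grip_width: 45.7
finger_force: 0.0
```

```bash
python3 - <<'E'
from plant import bot
from h import *
o=bot.get_obs();print(o['time'],o['tool_pos'],o['contact_force'],o['grip_width'])
m=np.hstack([cv2.resize(bot.capture("scene")[130:300,320:440],(400,567)),cv2.resize(bot.capture("side")[140:300,225:340],(400,567))])
cv2.imwrite("pics/m4.png",m)
E
```

```text
34.2 [465.75480251 143.20669305 150.72571107] [-0.66902301  0.09150678 -1.09456244] 45.664708193221
```

View pics/m4.png

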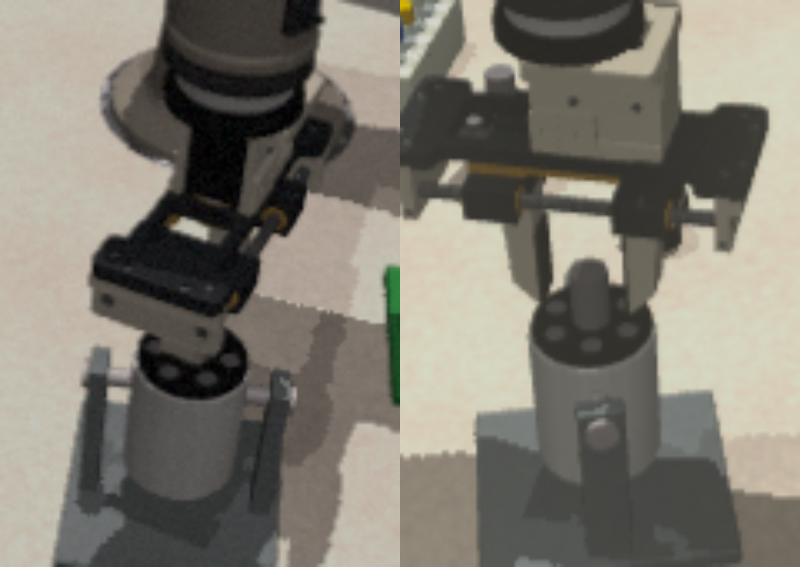

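The adapter sits down on the bucket's rim, upright, with the fingers open and clear of the knob. Now I rock it in +x.

Emit:
{"op": "jog_arm", "data": {
  "targets": [
    {"xyz": [0,0.04,0],"spin": 0},
    {"xyz": [0,0.04,0],"spin": 0},
    {"xyz": [0,0.04,0],"spin": 0},
    {"xyz": [0,0.04,0],"spin": 0},
    {"xyz": [0,0.04,0],"spin": 0},
    {"xyz": [0,0.04,0],"spin": 0},
    {"xyz": [0,0.04,0],"spin": 0},
    {"xyz": [0,0.04,0],"spin": 0},
    {"xyz": [0,0.03,0],"spin": 0},
    {"xyz": [0,0,0],"spin": 0}
  ],
  "gripper": 50
}}

```text
time: 35.55
tool_pos: [493.8, 143.2, 150.6]
tcp_rot: [-3.141, 0.0, 1.571]
contact_force: [-3.0, 1.8, 0.3]
grip_width: 46.2
finger_force: 1.3
```

```bash
python3 - <<'E'
from plant import bot
from h import *
o=bot.get_obs();print(o['time'],o['tool_pos'],o['contact_force'],o['grip_width'])
m=np.hstack([cv2.resize(bot.capture("scene")[130:300,320:440],(400,567)),cv2.resize(bot.capture("side")[140:300,225:340],(400,567))])
cv2.imwrite("pics/m5.png",m)
E
```

```text
35.55 [493.77767609 143.21566506 150.59728765] [-2.99940073  1.83115644  0.25483606] 46.16701460809081
```

View pics/m5.png

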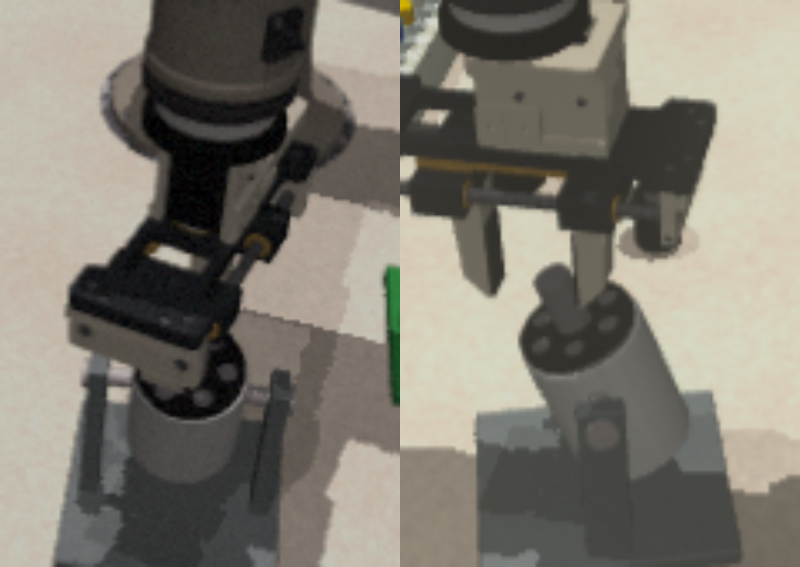

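The bucket is tipped about 0.35 rad with the adapter still seated. I'll bring it back slowly and then lift clear.

Emit:
{"op": "jog_arm", "data": {
  "targets": [
    {"xyz": [0,-0.03,0],"spin": 0},
    {"xyz": [0,-0.04,0],"spin": 0},
    {"xyz": [0,-0.04,0],"spin": 0},
    {"xyz": [0,-0.04,0],"spin": 0},
    {"xyz": [0,-0.04,0],"spin": 0},
    {"xyz": [0,-0.04,0],"spin": 0},
    {"xyz": [0,-0.04,0],"spin": 0},
    {"xyz": [0,-0.04,0],"spin": 0},
    {"xyz": [0,-0.04,0],"spin": 0},
    {"xyz": [0,0,0],"spin": 0}
  ],
  "gripper": 50
}}

```text
time: 36.9
tool_pos: [465.6, 143.2, 150.8]
tcp_rot: [3.142, 0.0, 1.571]
contact_force: [-0.5, 0.1, -0.9]
grip_width: 46.2
finger_force: 0.0
```

Emit:
{"op": "jog_arm", "data": {
  "targets": [
    {"xyz": [0,0,0],"spin": 0},
    {"xyz": [0,0,0],"spin": 0},
    {"xyz": [0,0,-0.1],"spin": 0},
    {"xyz": [0,0,-0.2],"spin": 0},
    {"xyz": [0,0,-0.3],"spin": 0},
    {"xyz": [0,0,-0.3],"spin": 0},
    {"xyz": [0,0,-0.2],"spin": 0},
    {"xyz": [0,0,0],"spin": 0},
    {"xyz": [0,0,0],"spin": 0},
    {"xyz": [0,0,0],"spin": 0}
  ],
  "gripper": 50
}}

```text
time: 38.15
tool_pos: [465.4, 143.1, 238.0]
tcp_rot: [-3.14, 0.0, 1.571]
contact_force: [-0.1, 0.3, 0.2]
grip_width: 45.9
finger_force: 0.0
```

```bash
python3 - <<'E'
from plant import bot
from h import *
o=bot.get_obs();print(o['time'],o['tool_pos'],o['contact_force'],o['grip_width'])
m=np.hstack([cv2.resize(bot.capture("scene")[130:300,320:440],(400,567)),cv2.resize(bot.capture("side")[140:300,225:340],(400,567))])
cv2.imwrite("pics/m6.png",m)
E
```

```text
38.15 [465.41770011 143.14023846 237.95774993] [-0.10249127  0.25217012  0.18122192] 45.9382730263884
```

View pics/m6.png

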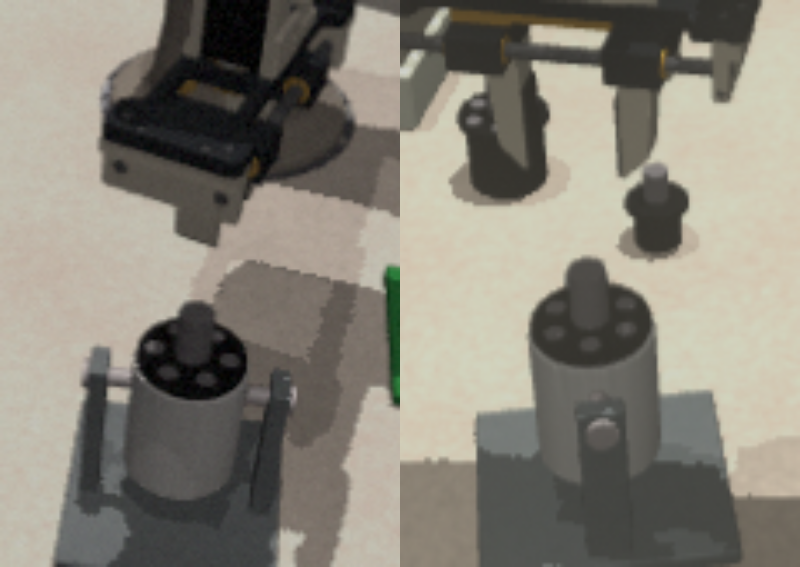

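The bucket hangs level with the adapter home and the gripper clear. One settling pause, then I hand in.

Emit:
{"op": "jog_arm", "data": {
  "targets": [
    {"xyz": [0,0,0],"spin": 0},
    {"xyz": [0,0,0],"spin": 0},
    {"xyz": [0,0,0],"spin": 0},
    {"xyz": [0,0,0],"spin": 0},
    {"xyz": [0,0,0],"spin": 0},
    {"xyz": [0,0,0],"spin": 0},
    {"xyz": [0,0,0],"spin": 0},
    {"xyz": [0,0,0],"spin": 0},
    {"xyz": [0,0,0],"spin": 0},
    {"xyz": [0,0,0],"spin": 0}
  ]
}}

```text
time: 39.5
tool_pos: [465.8, 143.2, 238.7]
tcp_rot: [3.142, 0.0, 1.571]
contact_force: [0.1, 0.3, -0.2]
grip_width: 46.3
finger_force: 0.0
```

```bash
python3 - <<'E'
from plant import bot
import numpy as np
a=bot.capture("side")[200:300,225:340].astype(int);bot.capture("scene");bot.capture("scene");b=bot.capture("side")[200:300,225:340].astype(int)
print(np.abs(a-b).mean(),np.abs(a-b).max())
print(bot.close_job())
E
```

```text
0.4073913043478261 2
the job is handed in; nothing more can be done
None
```

The adapter is pressed home to the stop at about 14 N, the bucket was rocked to about 0.35 rad (estimated from the pictures) and hangs level again, and I handed the job in at about 40 s; the hand-in returned no verdict.

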